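# Hook the blade tin out of the deep bin

### The job

The spare-blade tin hangs deep in the tall narrow steel bin, out of reach of fingers: take the hook rod from its stand, feel with it for the tin's wire handle and lift the tin out on the hook, gently, without pressing rod or tin hard against anything and without touching the tin with the gripper. Set the tin down softly and upright in the middle of the black rubber mat, then unhook and hang the rod back in its stand. Leave everything else where it is.

Things in the scene. Friction and masses are not known exactly. Their poses are not given: they have to be found in the camera images.
- rod: Telescopic hook rod, 140 g, upright in the stand. Origin: centre of the underside of its square collar (34 x 34 x 4 mm). Below the collar a 10 mm tube (12 mm at its end, 46 mm down) and in it a 7 mm stem ending in a twin hook that opens to the rod's +x. How far the stem is drawn out differs from time to time and is not measured; it is stiff and keeps its length (slips only near 40 N).
- rod_grip (a point): Point in the rod's black handle block, 34 mm above the rod's origin: the place to pinch, across the y faces. The block stands on the collar, 28 (x) x 16 (y) x 54 mm tall, its top 58 mm above the rod's origin.
- rod_tube (a point): End of the rod's tube, 46 mm below its origin. 26 to 68 mm further down (72 to 114 mm below the origin; see rod) lies the axis of the hook's cross-bar: along y, 22 mm wide, of 6 mm bar. From its ends two tines of 6 mm wire (y = -8 and +8 mm) run 16 mm along +x, then 11 mm up; tip tops 14 mm above the cross-bar's axis, underside 3 mm below it.
- stand_seat (a point): Where the rod's origin sits, in the middle of the slot on the stand's fork, 130 mm above the bench; rod x along the point's x. The slot, 14 mm wide between two 50 mm arms, is open to -x (robot's side), its closed end 25 mm behind the point; a post is 37 mm behind. The rod goes out by lifting it a few mm, then at least 40 mm along -x; back the same way.
- bin: Tall narrow open-topped steel bin, fixed. Origin: centre of its underside. Inside 100 (x) x 73 (y) mm, walls 3 mm, rim 130 mm above the bench. On each long side (-y and +y) a rubber-lined ledge 8.5 mm wide runs along x inside with its top at 24 mm: on these the tin hangs; the rubber gives slightly when the tin is pressed.
- tin: Closed steel tin, 76 (x) x 50 (y) x 30 (z) mm, 0.2 to 0.37 kg with handle, flat lid; runners along its long sides widen it to 66 mm in y and hang on the bin's ledges. Origin: centre of its underside (16 mm above the bench while it hangs, the lid then at 46 mm). x as the bin's. Pushed along x it slides on the ledges, 4 to 15 mm, to the bin's wall.
- tin_pivot (a point): Middle between the pivots of the tin's wire handle, 26 mm above the tin's origin. The handle (5 mm wire) has a straight cross-wire along y, 45 mm wide, 36 mm from the pivots. It swings about y and stays where it is left, at a lean that is not measured: 0.2 to 0.52 rad toward +x; stopped at 0.6 rad either way.
- mat: Black rubber mat, 130 x 130 x 4 mm, fixed on the bench. Origin: centre of its underside.
- tape_roll: Bystander: roll of clear tape, 105 mm across, 48 mm high.
- label_roll: Bystander: white roll of labels, 84 mm across, 55 mm high.
- carton: Bystander: small brown carton, 77 x 102 x 63 mm.
Things that resemble listed ones, but are neither listed nor needed, are in the scene too. What is shaped like the rod but purple or white is not meant. Leave any purple look-alike of the tin alone.

How it is judged (in metres and radians):
On the way, in this order (a step that is already met when the one before it is completed fails the run):
1. the rod is taken out of its stand by the gripper (horizontal distance between rod and stand_seat above 0.04 m and contact force between the fingers and rod above 1 N), for 0.1 s.
2. the tin hangs on the rod, lifted off its ledges inside the bin (z of tin in the frame of bin above 0.03 m and contact force between rod and tin above 0.8 N and horizontal distance between tin and bin below 0.03 m), for 0.1 s.
3. the tin stands on the mat (z of tin in the frame of mat below 0.008 m and horizontal distance between tin and mat below 0.035 m and contact force between tin and mat above 0.8 N), for 0.2 s.
At the end, for the whole second after the job is handed in: The tin stands flat and upright at rest on the mat, its centre within 35 mm of the mat's centre, free of the rod; the rod hangs upright (within 0.1 rad) and at rest in its stand, its collar within 12 mm of the seat point (horizontal distance between tin and mat below 0.035 m and z of tin in the frame of mat below 0.007 m and angle between tin's own z axis and vertical below 0.08 rad and linear speed of each of tin, rod below 0.02 m/s and distance between rod and stand_seat below 0.012 m and angle between rod's own z axis and vertical below 0.1 rad and contact force between rod and tin below 0.1 N); the robot touches nothing.
It fails at once if the rod pressed harder than 20 N on the tin, its handle or the bin (contact force between rod and tin above 20 N or contact force between rod and bin above 20 N).
It fails at once if the tin jammed harder than 25 N against the bin (contact force between tin and bin above 25 N).
It fails at once if the tin dropped or banged down on the mat (over 25 N) (contact force between tin and mat above 25 N).
It fails at once if the gripper or arm touches the tin (contact force between any of the fingers, the arm and tin above 0.5 N).
It fails at once if another thing on the bench pushed more than 30 mm (distance of any of tape_roll, label_roll, carton from where it was at the start of the episode above 0.03 m).
It also fails if it takes over 72 s, if anything falls off the work surface, if the arm or the gripper's body presses on something with over 40 N, if the wrist force passes 120 N, or if a joint passes its speed limit or range.

### The arm

A 7-joint arm with a two-finger parallel gripper is mounted at the origin on the work surface; the furniture and walls round the work are solid. World frame = base frame: x ahead of the robot, y to its left, z up, the work surface at z = 0. Lengths are in mm, angles in rad, forces in N, time in s.
With the tool pointing down it reaches from about 425 to 1025 mm from the base axis. Payload 9.4 kg.
Tool frame: the origin (TCP) lies midway between the tips of the shut fingers; the grasp point (between the pads) lies 19 mm behind it; y points along the fingers, z is the direction in which the jaws open and shut, and the axes are right-handed (so a half turn about y gives the same grasp; the last joint's range is limited). The gripper opens to 93 mm and grips with 3 to 60 N. Pads are 15 mm wide; open, the fingers measure 128 mm over their backs; the gripper's body (75 mm by 188 mm) begins 65 mm behind the grasp point.
Start: joints at [1.271, 0.599, -0.003, 1.599, 0.002, 0.943, -0.08], TCP at [160.186, -707.082, 196.618] pointing down, gripper open.
Joint ranges: [-2.57, 2.57], [-0.35, 1.97], [-1.29, 1.29], [0.11, 2.56], [-1.05, 4.19], [0.11, 1.86], [-2.63, 2.63]. Speed limits (rad/s): [2.22, 2.22, 3.01, 3.01, 3.14, 3.14, 3.14].

### API

Orientations are given as a unit quaternion [w, x, y, z].
In Python, from station import arm gives the robot as it stands.
- The arm moves only by the tool send_rows, never from a script. Its argument "targets" is a list of rows, each a list of 7 numbers: the turn, a rotation vector about the tool's x, y, z in degrees, then the shift along the tool's x, y, z in m, then the finger opening in m, from 0 to 0.093. In form: [[wx, wy, wz, tx, ty, tz, grip], ...]. A call has 1 to 10 rows; each row is the pose to reach, as a shift and turn from the pose commanded when the call began, along the tool's axes at that moment; what a row does not reach only later rows make up. A row lasts 1/8 s, in which the tool goes at most 62.5 mm and 10.7 degrees, less where a joint would pass 70% of its speed; a pose out of reach is approached as far as the arm can. A call with a gripper value outside its range is refused whole. The fingers move at their own pace and stop on an object; "squeeze" is the grip in N (left out, the last holds). Time passes only in rows, so rows that repeat a pose let the fingers close. It gives the time, the measured TCP pose, the force and the opening at its end, in the units of the state.
- arm.get_state(): the state, without advancing time (a new reading comes with each control period).
- arm.grab_frame(name): name is "side" or "top" or "wrist"; returns (picture, depth): 480x640x3 uint8, red, green, blue; 480x640 float32, mm along the optical axis (not along the pixel's ray), 0 where there is no reading.
- arm.calibration(name): a dict with "vertical_fov" (degrees; the focal length in pixels is half the picture's height over the tangent of half this angle, whatever the lens; pixels are square), "cx", "cy" (the principal point, pixels), "k1" (the pictures are not rectified: a ray, as slopes to the right and down, at radius r is drawn at 1 + k1 r^2 times it, then the intrinsics apply), "cam_to_world" (4x4, takes a point from camera to world coordinates). Camera axes: x right, y up, looking along -z (the intrinsics and any distortion apply to the point x, -y, -z); pixel columns grow to the right and rows downward; lengths in mm; the calibration is good to about 2 mm. A picture is of the moment at which its call begins: read the wrist's pose just before it. calibration takes no time and is no camera call; for the wrist camera it gives the pose at the moment of the call.
- arm.finish_job(): hands the job in, once; it reports no verdict.
The state is a dict: "clock": time; "joint_pos": joint angles; "joint_vel": joint speeds; "effort": joint torques, N m; "ee_pos": TCP position; "ee_rot": TCP orientation; "contact_force": force on the tool from outside, world axes, zero at the start; "torque": the same for the moment, N m; "finger_gap": finger opening in mm.
Only numpy, scipy, OpenCV 4.12 (cv2) and the standard library are available. Lean on these libraries where they do the work, as an engineer would, in place of code of your own. Each camera call takes 0.05 s, during which the arm holds its last target. There are 200 camera calls.

## Working session

There is one attempt and no reset: what is moved stays moved. The work goes in short steps, Python scripts to look and compute and a tool call to move; the robot and the scene stay as the last step left them, time stands still between calls to the robot, and variables do not carry over. Pictures are saved under pics/ and viewed, on a budget of 10 in all, crops included, one or two more only if the job needs it, and the job is handed in when it is done.

Besides the shell and the picture viewer there is one more tool, called after "Call:" by a JSON object that holds its "name" and its "arguments", one argument or row to a line. send_rows: Moves the arm, as the interface text tells. Its arguments: {"type":"object","properties":{"targets":{"type":"array","items":{"type":"array","items":{"type":"number"}}},"squeeze":{"type":"number"}},"required":["targets"]}

```bash
ls; mkdir -p pics; cat > h.py <<'E'
import numpy as np, cv2
from station import arm
def grab(n):
    c=arm.calibration(n); p,d=arm.grab_frame(n); return p,d,c
def world(c,u,v,depth):
    u=np.asarray(u,float);v=np.asarray(v,float)
    f=240/np.tan(np.radians(c["vertical_fov"])/2)
    xd=(u-c["cx"])/f; yd=(v-c["cy"])/f
    x,y=xd.copy(),yd.copy()
    for _ in range(20):
        s=1+c["k1"]*(x*x+y*y); x=xd/s; y=yd/s
    P=np.stack([x*depth,-y*depth,-np.ones_like(x)*depth,np.ones_like(x)*1.0],-1)
    return (P@np.array(c["cam_to_world"]).T)[...,:3]
def cloud(d,c):
    v,u=np.mgrid[0:480,0:640]; return world(c,u,v,d)
def onplane(c,u,v,z):
    o=np.array(c["cam_to_world"])[:3,3]; p=world(c,u,v,1.0); r=p-o
    return o+r*((z-o[2])/r[...,2])[...,None]
def proj(c,P):
    M=np.linalg.inv(np.array(c["cam_to_world"])); p=np.append(P,1)@M.T
    x,y=p[0]/-p[2],-p[1]/-p[2]; s=1+c["k1"]*(x*x+y*y)
    f=240/np.tan(np.radians(c["vertical_fov"])/2); return c["cx"]+f*x*s,c["cy"]+f*y*s
E
python3 - <<'E'
from h import *
for n in("top","side","wrist"):
    p,d,c=grab(n); cv2.imwrite(f"pics/{n}0.png",p[...,::-1]); np.savez(f"{n}0.npz",p=p,d=d,c=np.array(c,dtype=object)); print(n,np.round(c["cam_to_world"],2).tolist(),c["vertical_fov"],c["k1"])
s=arm.get_state(); print(s)
E
```

```text
pics
top [[0.0, 0.98, -0.21, 153.69], [-1.0, 0.0, -0.0, -38.2], [-0.0, 0.21, 0.98, 1573.31], [0.0, 0.0, 0.0, 1.0]] 49.411860213065715 -0.10957655858071094
side [[0.99, 0.1, -0.09, 366.35], [-0.13, 0.64, -0.76, -844.85], [-0.02, 0.76, 0.65, 825.16], [0.0, 0.0, 0.0, 1.0]] 52.95876453585731 -0.01761520418013957
wrist [[0.22, 0.94, 0.26, 232.67], [-0.98, 0.21, 0.06, -691.15], [-0.0, -0.27, 0.96, 384.21], [0.0, 0.0, 0.0, 1.0]] 62.74127031471446 -0.015010717598595123
{'clock': 0.15, 'joint_pos': array([ 1.27130175,  0.59994218, -0.00250286,  1.59990913,  0.00183297,
        0.94288993, -0.07980917]), 'joint_vel': array([ 2.93550702e-05, -2.96987600e-03,  2.41870196e-03, -3.63723118e-03,
        3.88384951e-04, -4.19551626e-04, -1.27118224e-03]), 'effort': array([ 2.70567354e-03, -7.65584207e+01,  1.49881773e+00, -2.52563256e+01,
       -5.23515302e-02,  1.47981383e-02,  1.73485355e-04]), 'ee_pos': array([ 160.06784794, -706.73219824,  195.97157218]), 'ee_rot': array([ 0.07851828, -0.07872026,  0.70311574, -0.70232916]), 'contact_force': array([-0.00216112, -0.28946802,  0.03425032]), 'torque': array([ 0.01187964,  0.0181203 , -0.00223988]), 'finger_gap': 92.92915005095426}
```

```bash
python3 -c "
import cv2,numpy as np
a=cv2.imread('pics/top0.png');b=cv2.imread('pics/side0.png')
cv2.imwrite('pics/both.png',cv2.resize(np.vstack([a,b]),(450,675))[:, :])
"
```

```text
(no output)
```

View pics/top0.png

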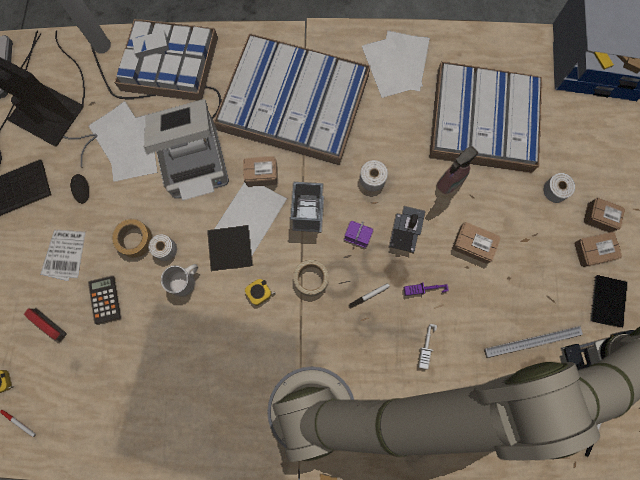

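View pics/side0.png

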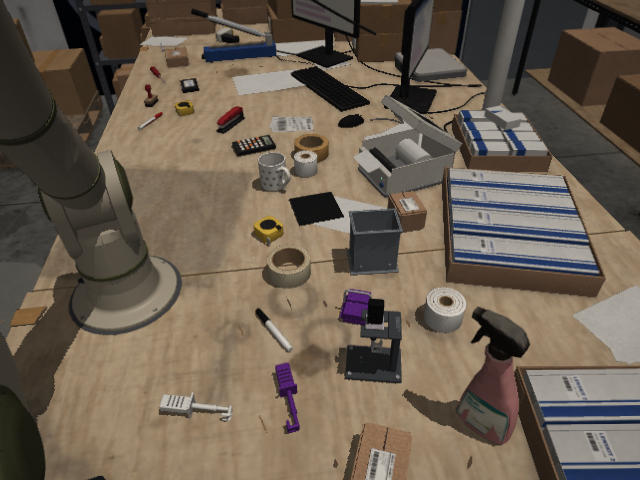

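The top view shows the dark stand with a black-handled rod at (405,228), the steel bin at (307,208), the mat at (231,248), the tape roll at (310,278), the label roll at (373,177) and the carton at (476,243). 
Look-alikes for the rod are the purple one at (425,290) and the white one at (428,345). For the tin there is a purple one at (358,234), and for the mat a black pad at (609,300). I choose the dark rod in the stand, the tin inside the bin and the square black mat at (231,248).

```bash
python3 - <<'E'
from h import *
def ld(n):
    z=np.load(n+"0.npz",allow_pickle=True); return z["p"],z["d"],z["c"].item()
p,d,c=ld("top"); P=cloud(d,c)
def box(u0,u1,v0,v1,z0,z1,lab):
    Q=P[v0:v1,u0:u1].reshape(-1,3); Q=Q[(Q[:,2]>z0)&(Q[:,2]<z1)]
    r=cv2.minAreaRect(Q[:,:2].astype(np.float32)); print(lab,len(Q),np.round(r[0],1),np.round(r[1],1),round(r[2],1),"z",np.round(np.percentile(Q[:,2],[5,50,95]),1))
box(280,340,170,245,118,140,"bin rim")
box(380,435,195,260,160,215,"handle")
box(380,435,195,260,115,150,"fork")
box(380,435,195,260,5,30,"base")
print("bin inside heights")
Q=P[180:236,288:326]; print(np.round(Q[::4,::3,2]).astype(int))
hsv=cv2.cvtColor(p,cv2.COLOR_RGB2HSV); m=((hsv[...,2]<60)).astype(np.uint8)
n,l,s,ce=cv2.connectedComponentsWithStats(m)
i=l[248,231]; ys,xs=np.where(l==i); Q=onplane(c,xs,ys,4.0); r=cv2.minAreaRect(Q[:,:2].astype(np.float32)); print("mat",r, np.median(P[ys,xs,2]))
ps,ds,cs=ld("side"); PS=cloud(ds,cs)
Q=PS[290:330,360:392]; Q=Q.reshape(-1,3); k=(Q[:,2]>140); Q=Q[k]; print("side handle",len(Q),Q.min(0),Q.max(0),np.median(Q,0))
a=cv2.resize(p[165:265,275:435,::-1],None,fx=5,fy=5,interpolation=cv2.INTER_CUBIC)
b=cv2.resize(ps[285:385,340:410,::-1],None,fx=5,fy=5,interpolation=cv2.INTER_CUBIC)
b=cv2.resize(b,(350,500)); o=np.hstack([cv2.resize(a[:, :],(450,281)) if 0 else a]); 
o=np.zeros((560,800,3),np.uint8); o[:281,:450]=cv2.resize(a,(450,281)); o[:500,450:]=b
e=cv2.resize(p[180:236,285:330,::-1],(220,274),interpolation=cv2.INTER_CUBIC); o[284:558,:220]=e
cv2.imwrite("pics/c1.png",o)
E
```

```text
bin rim 361 [597.1  14. ] [ 88.  117.9] 86.7 z [121.8 129.3 134.9]
handle 73 [ 529.4 -283.9] [16.2 29.1] 74.9 z [168.4 186.2 192.7]
fork 454 [ 542.  -287.2] [64.3 77.4] 76.3 z [124.4 130.4 137. ]
base 587 [ 551.3 -294. ] [169.  204.8] 88.8 z [ 5.4  8.2 14.1]
bin inside heights
[[  4   0  -4   1  -2 -20   3  -5   5   2   0  -5   5]
 [ -5  -8 130 121 121 124 125 130 132 133 128 126  -3]
 [ -1  -8 125  89  89  90  95  91  92  97  96 128  -4]
 [ -5  -1 135  49  52  52  57  59  57  59  61 129  -3]
 [  1   0 131  25  20  45  49  40  45  46  21 119  -5]
 [ -3   1 126  25  74  79  76  76  78  81  25 131   0]
 [  3   2 123  21  50  45  40  50  40  45  65 128  -1]
 [  3  -5 112  17  44  47  40  44  43  43  23 127   6]
 [ -3 128 102  24  44  48  45  43  40  44  27 126  -3]
 [ -7 135  91  26  43  40  46  52  44  48  28 124  -2]
 [ -2   0 104 109 107 114 132 124 131 129 131   6   2]
 [ -1   5  59  59  61  65  61  67  66  71  71   6   3]
 [  4  -3   2  12  14   7  16  20  25  20  24   6  -1]
 [ -4  -2   0   7  -7   4   1  -1   6   3   1  -1  -5]]
mat ((483.4349365234375, 255.84683227539062), (128.97232055664062, 126.50153350830078), 8.058042526245117) 3.7818139175295755
side handle 379 [ 366.34960002 -844.84746744  140.0670688 ] [ 543.41611248 -272.23317451  825.1603596 ] [ 528.32272879 -289.45109823  172.98425236]
```

View pics/c1.png

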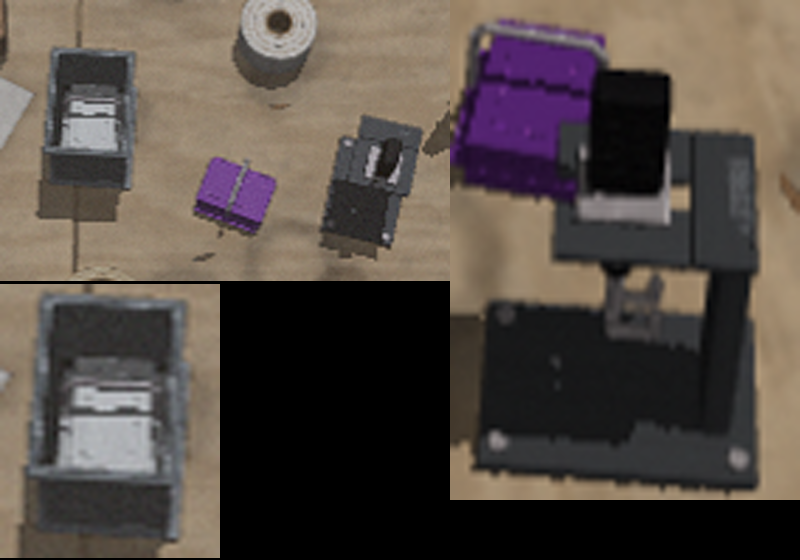

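The close crop shows the black-handled rod in the fork with its grey hook opening to +x (right). The grey tin is in the bin with its handle wire across it, and the purple tin lies apart. Next I compute a look-and-approach pose over the stand.

```bash
cat >> h.py <<'E'
from scipy.spatial.transform import Rotation as R
def rot(): 
    q=arm.get_state()["ee_rot"]; return R.from_quat([q[1],q[2],q[3],q[0]])
def rowto(pos,yaw,flip=1,base=None):
    """tool y down, tool z = flip*(rod y) ; yaw deg of rod x. prints row"""
    st=arm.get_state(); a=np.radians(yaw); R0=rot(); p0=st["ee_pos"]
    if base is not None: p0,R0=base
    y=np.array([0,0,-1.]); z=flip*np.array([-np.sin(a),np.cos(a),0]); x=np.cross(y,z)
    Rt=R.from_matrix(np.stack([x,y,z],1))
    return np.round(np.r_[np.degrees((R0.inv()*Rt).as_rotvec()), R0.inv().apply(np.array(pos)-p0)/1000],4).tolist()
E
python3 - <<'E'
from h import *
print(np.round(rot().as_matrix(),3))
for f in(1,-1): print(f,rowto([475,-271,330],-14,f))
E
```

```text
[[-0.975 -0.     0.221]
 [-0.221  0.001 -0.975]
 [ 0.    -1.    -0.001]]
1 [0.033, -153.2328, -0.0842, -0.4034, -0.1337, -0.3555]
-1 [0.0618, 26.7672, 0.0242, -0.4034, -0.1337, -0.3555]
```

Call:
{"name": "send_rows", "arguments": {
  "targets": [
    [0,0,0,-0.05,-0.13,-0.05,0.06],
    [0,10,0,-0.15,-0.134,-0.13,0.06],
    [0,20,0,-0.25,-0.134,-0.22,0.06],
    [0,26.8,0,-0.34,-0.134,-0.3,0.06],
    [0,26.8,0,-0.403,-0.134,-0.355,0.06],
    [0,26.8,0,-0.403,-0.134,-0.355,0.06],
    [0,26.8,0,-0.403,-0.134,-0.355,0.06],
    [0,26.8,0,-0.403,-0.134,-0.355,0.06],
    [0,26.8,0,-0.403,-0.134,-0.355,0.06],
    [0,26.8,0,-0.403,-0.134,-0.355,0.06]
  ]
}}

```text
clock: 1.4
ee_pos: [477.2, -267.8, 330.8]
ee_rot: [-0.084, 0.085, 0.702, -0.702]
contact_force: [0.5, -0.7, 1.1]
finger_gap: 60.0
```

```bash
python3 - <<'E'
from h import *
s=arm.get_state(); print(s["clock"],s["ee_pos"],s["finger_gap"],s["contact_force"]);print(np.round(rot().as_matrix(),3))
p,d,c=grab("wrist"); np.savez("w1.npz",p=p,d=d,c=np.array(c,dtype=object)); cv2.imwrite("pics/w1.png",p[...,::-1])
P=cloud(d,c); near=np.hypot(P[...,0]-535,P[...,1]+286)<110
def rect(m,lab):
    n,l,s,_=cv2.connectedComponentsWithStats(m.astype(np.uint8)); i=1+np.argmax(s[1:,4]); m=l==i
    Q=P[m]; r=cv2.minAreaRect(Q[:,:2].astype(np.float32)); v,u=np.where(m); print(lab,len(Q),np.round(r[0],1),np.round(r[1],1),round(r[2],1),"z",np.round(np.percentile(Q[:,2],[5,50,95]),1),"px",u.mean(),v.mean())
rect(near&(P[...,2]>175)&(P[...,2]<200),"handle top")
rect(near&(P[...,2]>119)&(P[...,2]<160),"fork")
rect(near&(P[...,2]>3)&(P[...,2]<20),"base")
E
```

```text
1.4 [ 477.16820242 -267.84444282  330.84205322] 59.987573361277754 [ 0.53461066 -0.72241648  1.08699796]
[[-0.972  0.001 -0.237]
 [ 0.237  0.001 -0.972]
 [-0.001 -1.    -0.001]]
handle top 667 [ 530.6 -283.7] [15.9 27.7] 76.4 z [185.7 188.1 189.4] px 319.6281859070465 152.87856071964018
fork 4417 [ 541.9 -286.4] [64.1 74.1] 76.7 z [129.  130.5 134.7] px 319.0534299298166 132.93253339370614
base 615 [ 490.4 -273.7] [79.1 18.5] 77.3 z [ 6.7  8.6 10.6] px 318.6016260162602 179.65528455284553
```

View pics/w1.png

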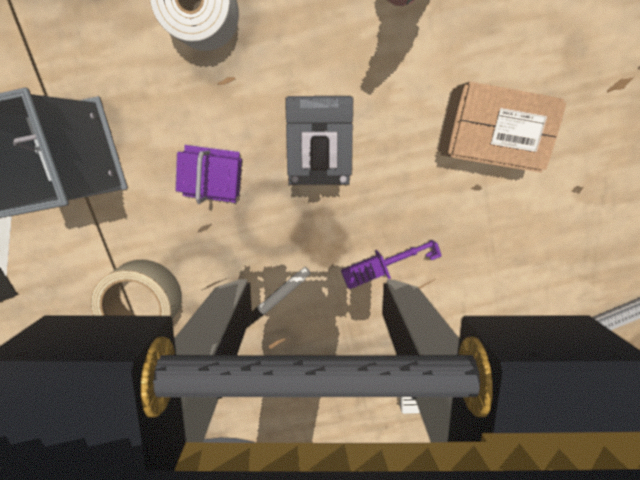

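The wrist view shows the black handle on its light collar at (319,153) in the stand. Handle top is at z=188 and 16x28 mm, as it should be, so I go for the grasp.

```bash
python3 - <<'E'
from h import *
print(rowto([530.6,-283.7,230],-13.4,-1),rowto([530.6,-283.7,145],-13.4,-1))
E
```

```text
[0.0698, -0.3131, -0.037, -0.0555, 0.1009, 0.0028] [0.0698, -0.3131, -0.037, -0.0554, 0.1859, 0.0029]
```

Call:
{"name": "send_rows", "arguments": {
  "targets": [
    [0,0,0,-0.0555,0.05,0.003,0.06],
    [0,-0.3,0,-0.0555,0.1,0.003,0.06],
    [0,-0.3,0,-0.0555,0.1,0.003,0.06],
    [0,-0.3,0,-0.0555,0.1,0.003,0.06]
  ]
}}

```text
clock: 1.95
ee_pos: [527.4, -289.5, 232.1]
ee_rot: [0.085, -0.085, -0.702, 0.702]
contact_force: [0.1, -0.6, 0.5]
finger_gap: 59.8
```

```bash
python3 - <<'E'
from h import *
print(arm.get_state()["ee_pos"],np.abs(arm.get_state()["joint_vel"]).max(),rowto([530.6,-283.7,145],-13.4,-1))
E
```

```text
[ 527.35003305 -289.4880383   232.05721863] 0.02766579776184043 [-0.0355, -0.4372, -0.0219, -0.0017, 0.0871, -0.0065]
```

Call:
{"name": "send_rows", "arguments": {
  "targets": [
    [0,-0.4,0,-0.0017,0.01,-0.0065,0.06],
    [0,-0.4,0,-0.0017,0.045,-0.0065,0.06],
    [0,-0.4,0,-0.0017,0.075,-0.0065,0.06],
    [0,-0.4,0,-0.0017,0.087,-0.0065,0.06],
    [0,-0.4,0,-0.0017,0.087,-0.0065,0.06]
  ]
}}

```text
clock: 2.58
ee_pos: [531.2, -282.1, 144.0]
ee_rot: [0.082, -0.082, -0.702, 0.702]
contact_force: [-0.6, -0.4, 1.2]
finger_gap: 60.3
```

```bash
python3 - <<'E'
from h import *
print(arm.get_state()["ee_pos"],np.abs(arm.get_state()["joint_vel"]).max(),rowto([530.6,-283.7,145],-13.4,-1))
E
```

```text
[ 531.23004142 -282.14008275  143.98374191] 0.017689854694689866 [0.0004, 0.0813, -0.0062, 0.0003, -0.001, 0.0017]
```

Call:
{"name": "send_rows", "arguments": {
  "targets": [
    [0,0,0,0,-0.001,0.0017,0.03],
    [0,0,0,0,-0.001,0.0017,0.0],
    [0,0,0,0,-0.001,0.0017,0.0],
    [0,0,0,0,-0.001,0.0017,0.0],
    [0,0,0,0,-0.001,0.0017,0.0],
    [0,0,0,0,-0.001,0.0017,0.0]
  ],
  "squeeze": 35
}}

```text
clock: 3.32
ee_pos: [530.8, -283.8, 144.6]
ee_rot: [-0.082, 0.082, 0.702, -0.702]
contact_force: [-0.4, 0.3, 1.1]
finger_gap: 15.7
```

```bash
python3 - <<'E'
from h import *
s=arm.get_state();print(s["ee_pos"],rot().as_matrix().round(4).tolist(),s["contact_force"],s["finger_gap"],np.abs(s["joint_vel"]).max())
E
```

```text
[ 530.78056809 -283.837642    144.64197958] [[-0.9731, 0.0, -0.2305], [0.2305, 0.0, -0.9731], [-0.0, -1.0, -0.0]] [-0.41864265  0.32592461  1.08297762] 15.743417243869281 0.0028610496347795797
```

Call:
{"name": "send_rows", "arguments": {
  "targets": [
    [0,0,0,0,-0.008,0,0],
    [0,0,0,0,-0.008,0,0],
    [0,0,0,0.02,-0.008,0,0],
    [0,0,0,0.045,-0.008,0,0],
    [0,0,0,0.075,-0.01,0,0],
    [0,0,0,0.09,-0.05,0,0],
    [0,0,0,0.09,-0.1,0,0],
    [0,0,0,0.09,-0.15,0,0],
    [0,0,0,0.09,-0.185,0,0],
    [0,0,0,0.09,-0.185,0,0]
  ]
}}

```text
clock: 4.58
ee_pos: [444.1, -263.7, 332.2]
ee_rot: [0.08, -0.084, -0.702, 0.703]
contact_force: [-0.4, -0.4, -2.1]
finger_gap: 16.0
```

```bash
python3 - <<'E'
from h import *
s=arm.get_state();print(s["clock"],s["ee_pos"],s["contact_force"],s["finger_gap"],np.abs(s["joint_vel"]).max())
p,d,c=grab("side"); cv2.imwrite("pics/s2.png",p[...,::-1]); np.savez("s2.npz",p=p,d=d,c=np.array(c,dtype=object))
t=s["ee_pos"]; uv=[proj(c,t-[0,0,14.6+z]) for z in(0,46,72,114)]; print(uv)
print("to bin view",rowto([500,15,330],-3.3,-1))
u,v=map(int,uv[1]); v1=int(uv[3][1])+15
P=cloud(d,c)
# silhouette per row: pixels whose world pos is within 35mm of rod axis horizontally
h=np.hypot(P[...,0]-t[0],P[...,1]-t[1])<35
for r in range(int(uv[0][1]),v1+10):
    k=np.where(h[r]&(P[r,:,2]>t[2]-160))[0]
    if len(k): print(r,k.min(),k.max(),len(k),np.round(np.median(P[r,k],0)).astype(int))
E
```

```text
4.575 [ 444.14420398 -263.72915082  332.1726414 ] [-0.44586785 -0.39216935 -2.14401551] 15.965770911800872 0.06659397724992969
[(np.float64(325.7426076446246), np.float64(243.85327759568094)), (np.float64(325.9728682366506), np.float64(264.66164125437246)), (np.float64(326.0954823377743), np.float64(275.7544754976541)), (np.float64(326.28305717613927), np.float64(292.74095367867926))]
to bin view [-0.0364, -10.04, -0.1107, 0.009, 0.0001, -0.2839]
243 315 336 22 [ 443 -270  325]
244 315 335 21 [ 442 -270  323]
245 315 335 21 [ 442 -270  321]
246 315 335 21 [ 442 -273  321]
247 314 335 22 [ 441 -275  321]
248 314 335 22 [ 440 -278  321]
249 314 335 22 [ 440 -279  320]
250 320 335 16 [ 445 -280  319]
251 323 328 6 [ 443 -266  305]
252 323 328 6 [ 443 -267  303]
253 323 328 6 [ 443 -266  300]
254 323 328 6 [ 443 -266  298]
255 323 328 6 [ 443 -266  296]
256 323 328 6 [ 443 -267  294]
257 323 328 6 [ 443 -266  292]
258 323 328 6 [ 443 -267  289]
259 323 328 6 [ 443 -267  287]
260 323 328 6 [ 443 -266  284]
261 323 329 7 [ 444 -266  282]
262 323 329 7 [ 444 -266  280]
263 323 329 7 [ 444 -267  279]
264 323 329 7 [ 443 -268  277]
265 323 328 6 [ 443 -268  275]
266 324 327 4 [ 443 -268  272]
267 324 327 4 [ 443 -265  267]
268 324 337 7 [ 446 -264  265]
269 324 337 8 [ 452 -261  258]
270 324 337 8 [ 452 -262  257]
271 324 337 8 [ 452 -263  255]
272 324 337 14 [ 453 -261  249]
273 324 337 14 [ 453 -261  247]
274 324 337 13 [ 453 -262  246]
275 324 336 13 [ 452 -263  247]
276 324 336 8 [ 447 -265  246]
277 325 336 6 [ 451 -272  250]
278 325 336 6 [ 450 -273  248]
279 324 336 13 [ 450 -272  245]
280 324 336 13 [ 449 -274  245]
281 325 336 12 [ 450 -275  243]
282 335 335 1 [ 458 -276  241]
```

Call:
{"name": "send_rows", "arguments": {
  "targets": [
    [0,-3,0,0.0,0,-0.03,0],
    [0,-8,0,0.005,0,-0.08,0],
    [0,-10,0,0.009,0,-0.13,0],
    [0,-10,0,0.009,0,-0.18,0],
    [0,-10,0,0.009,0,-0.23,0],
    [0,-10,0,0.009,0,-0.27,0],
    [0,-10,0,0.009,0,-0.284,0],
    [0,-10,0,0.009,0,-0.284,0],
    [0,-10,0,0.009,0,-0.284,0]
  ]
}}

```text
clock: 5.75
ee_pos: [499.3, 14.0, 329.1]
ee_rot: [0.021, -0.021, -0.707, 0.707]
contact_force: [-0.5, 0.2, -1.2]
finger_gap: 15.4
```

```bash
python3 - <<'E'
from h import *
s=arm.get_state();print(s["clock"],s["ee_pos"],s["contact_force"],s["finger_gap"],np.abs(s["joint_vel"]).max())
z=np.load("s2.npz",allow_pickle=True);c=z["c"].item()
for k in range(68,90,2): print(k,proj(c,np.array([444.1+8*.97-8*.23,-263.7-8*.97-8*.23,332.2-14.6-k-3]))[1],end=" ")
p,d,c=grab("wrist"); cv2.imwrite("pics/w3.png",p[...,::-1]); np.savez("w3.npz",p=p,d=d,c=np.array(c,dtype=object))
P=cloud(d,c); near=(np.hypot(P[...,0]-597,P[...,1]-14)<90)
def rect(m,lab):
    n,l,s,_=cv2.connectedComponentsWithStats(m.astype(np.uint8)); i=1+np.argmax(s[1:,4]); m=l==i
    Q=P[m]; r=cv2.minAreaRect(Q[:,:2].astype(np.float32)); v,u=np.where(m); print(lab,len(Q),np.round(r[0],1),np.round(r[1],1),round(r[2],1),"z",np.round(np.percentile(Q[:,2],[5,50,95]),1),"px",u.mean(),v.mean())
print()
rect(near&(P[...,2]>126)&(P[...,2]<134),"rim")
rect(near&(P[...,2]>42)&(P[...,2]<50),"lid")
rect(near&(P[...,2]>62)&(P[...,2]<90),"wire")
E
```

```text
5.75 [499.34900036  13.98610499 329.06982965] [-0.53454322  0.22006727 -1.18141334] 15.410989704939475 0.009112196172643803
68 278.90711068745713 70 279.7440447475102 72 280.5783150942659 74 281.4099341605026 76 282.2389143034244 78 283.0652678052214 80 283.8890068736239 82 284.7101436424523 84 285.5286901721623 86 286.34465845038574 88 287.1580603924656 
rim 3455 [598.1  16.7] [ 88.4 115.2] 86.6 z [128.1 130.  131.4] px 306.4665701881331 97.02778581765557
lid 2018 [591.9  17.2] [61.3 49.3] 87.8 z [44.9 46.6 48.2] px 308.4449950445986 112.60505450941527
wire 903 [598.1  16.7] [ 73.7 101.3] 86.8 z [64.3 77.  88.7] px 303.1273532668882 91.90808416389812
```

View pics/w3.png

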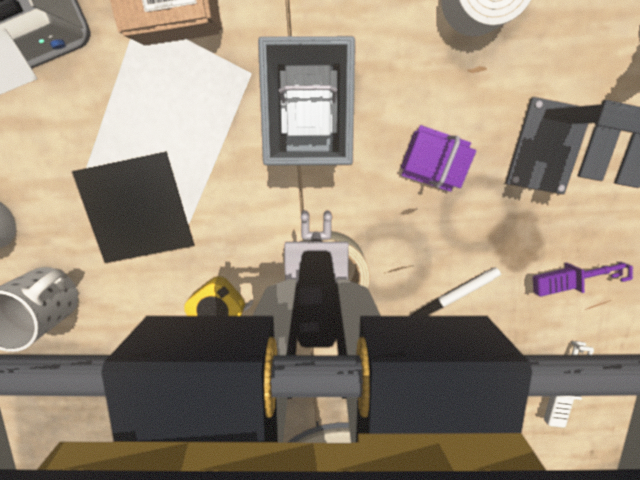

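The wrist view shows the bin at (306,100) with the tin and its wire at about (305,92), the mat at (133,207), and the held rod with both hook tines pointing forward at (317,220). Next I work in the bin frame.

```bash
python3 - <<'E'
from h import *
z=np.load("w3.npz",allow_pickle=True);p,d,c=z["p"],z["d"],z["c"].item(); P=cloud(d,c)
a=np.radians(-3.3); X=np.array([np.cos(a),np.sin(a)]);Y=np.array([-np.sin(a),np.cos(a)])
q=P[...,:2]-[598.1,16.7]; bx=q@X; by=q@Y; Z=P[...,2]
inn=(abs(bx)<49)&(abs(by)<35)
m=inn&(Z>43)&(Z<49.5)&(abs(by)<30); print("lid x",np.percentile(bx[m],[0.5,2,98,99.5]),"y",np.percentile(by[m],[1,99]))
m=inn&(Z>70)&(Z<84)&(abs(by)<20); 
n,l,s,_=cv2.connectedComponentsWithStats(m.astype(np.uint8)); print(s[1:])
for i in range(1,n):
    if s[i,4]>30:
        k=l==i; print(i,np.round([np.median(bx[k]),np.median(by[k]),np.median(Z[k]),np.percentile(Z[k],90)],1))
# profile along centre columns
for b0 in(-12,0,12):
    k=inn&(abs(by-b0)<2); o=np.argsort(bx[k]); print([(round(x),round(zz)) for x,zz in zip(bx[k][o],Z[k][o])][::6])
# mat
m=(p.max(2)<45)&(abs(Z-4)<6)&(np.hypot(P[...,0]-483,P[...,1]-256)<110); n,l,s,_=cv2.connectedComponentsWithStats(m.astype(np.uint8)); i=1+np.argmax(s[1:,4]); r=cv2.minAreaRect(P[l==i][:,:2].astype(np.float32)); print("mat",r)
E
```

```text
lid x [-30.31583625 -29.18598387  43.96791361  45.19261348] y [-24.60814425  25.0777047 ]
[[289  85  38   6 198]]
1 [17.9 -0.7 78.4 79.7]
[(-48, 2), (-46, 4), (-43, 3), (-41, 5), (-38, 4), (-36, 4), (-33, 3), (-30, 45), (-28, 46), (-26, 46), (-24, 47), (-21, 46), (-19, 48), (-17, 47), (-15, 47), (-13, 49), (-10, 48), (-8, 47), (-6, 47), (-4, 47), (-2, 46), (1, 46), (3, 48), (5, 47), (7, 47), (9, 47), (11, 47), (13, 47), (16, 47), (17, 48), (17, 77), (18, 45), (20, 79), (21, 76), (26, 48), (28, 46), (30, 48), (32, 47), (34, 47), (37, 45), (39, 48), (41, 46), (43, 46), (45, 45)]
[(-48, 5), (-46, 4), (-43, 3), (-41, 3), (-38, 4), (-36, 3), (-33, 3), (-30, 45), (-29, 47), (-27, 45), (-26, 46), (-24, 45), (-22, 45), (-20, 48), (-19, 47), (-17, 48), (-16, 47), (-14, 47), (-12, 44), (-10, 47), (-9, 47), (-7, 47), (-6, 45), (-4, 47), (-3, 45), (-1, 47), (1, 46), (3, 47), (4, 46), (6, 48), (7, 47), (9, 47), (10, 47), (12, 47), (14, 46), (16, 47), (16, 77), (17, 79), (18, 46), (19, 79), (20, 78), (25, 48), (26, 45), (28, 47), (29, 46), (31, 47), (33, 45), (35, 47), (36, 45), (38, 47), (40, 47), (41, 45), (43, 47), (44, 46)]
[(-48, 3), (-46, 5), (-43, 4), (-41, 4), (-38, 4), (-36, 3), (-33, 6), (-30, 45), (-28, 45), (-26, 46), (-25, 47), (-22, 47), (-20, 47), (-18, 46), (-16, 46), (-14, 45), (-11, 46), (-9, 47), (-7, 46), (-5, 47), (-3, 47), (0, 46), (2, 47), (4, 46), (6, 47), (8, 47), (10, 46), (12, 47), (14, 47), (16, 47), (17, 47), (17, 78), (18, 79), (20, 78), (24, 46), (26, 47), (28, 48), (29, 47), (31, 48), (33, 46), (34, 49), (36, 46), (38, 47), (39, 45), (41, 46), (42, 45), (44, 47), (45, 45)]Traceback (most recent call last):
  File "<stdin>", line 16, in <module>
    return _wrapfunc(a, 'argmax', axis=axis, out=out, **kwds)
    return bound(*args, **kwds)
ValueError: attempt to get argmax of an empty sequence
```

```bash
python3 - <<'E'
from h import *
z=np.load("w3.npz",allow_pickle=True);p,d,c=z["p"],z["d"],z["c"].item(); P=cloud(d,c); Z=P[...,2]
print(np.round(np.array(c["cam_to_world"])[:3,:3],3).tolist())
for lab,z0,z1 in(("hook",225,275),("collar",305,325),("top",366,380)):
    m=(np.hypot(P[...,0]-505,P[...,1]-14)<45)&(Z>z0)&(Z<z1)
    n,l,s,_=cv2.connectedComponentsWithStats(m.astype(np.uint8))
    for i in range(1,n):
        if s[i,4]>12:
            Q=P[l==i]; r=cv2.minAreaRect(Q[:,:2].astype(np.float32)); print(lab,s[i],np.round(r[0],1),np.round(r[1],1),round(r[2],1),np.round(np.percentile(Q[:,2],[5,50,95]),1))
u=cv2.resize(p[200:290,265:370,::-1],None,fx=6,fy=6,interpolation=cv2.INTER_CUBIC); cv2.imwrite("pics/c3.png",u)
q=arm.get_state(); print(q["ee_pos"],rot().as_matrix().round(3).tolist())
t,dt,ct=grab("top"); np.savez("t3.npz",p=t,d=dt,c=np.array(ct,dtype=object))
E
```

```text
[[-0.059, 0.962, 0.268], [-0.998, -0.057, -0.016], [-0.0, -0.269, 0.963]]
hook [301 210  31  31 617] [508.2  13.2] [21.8 21.2] 86.3 [240.8 243.3 257.2]
collar [ 285  241   64   41 1519] [506.1  13. ] [33.8 22.3] 85.9 [317.3 318.8 320.1]
top [ 257  280  121   67 3646] [500.5  13. ] [46.2 28. ] 89.2 [367.8 372.6 378.2]
[499.44683793  13.83531472 329.26310174] [[-0.998, -0.001, -0.06], [0.06, -0.001, -0.998], [0.001, -1.0, 0.001]]
```

View pics/c3.png

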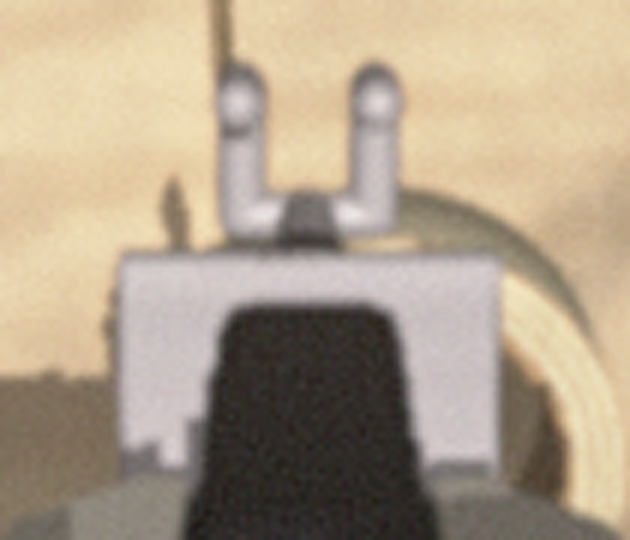

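The crop shows the rod hanging straight and square, with both tines free and pointing forward at (240,100) and (375,100). Hook depth is about 74 mm, and the handle lean is about 0.31 rad. I'll go over the bin behind the wire.

```bash
cat >> h.py <<'E'
def binpt(bx,by,z):
    a=np.radians(-3.3); return [598.1+bx*np.cos(a)-by*np.sin(a),16.7+bx*np.sin(a)+by*np.cos(a),z]
def inbin(t):
    a=np.radians(-3.3); q=np.array(t[:2])-[598.1,16.7]; return np.round([q@[np.cos(a),np.sin(a)],q@[-np.sin(a),np.cos(a)],t[2]],2)
def show():
    s=arm.get_state(); print(round(s["clock"],2),"bin",inbin(s["ee_pos"]),"w",s["ee_pos"].round(1),"F",s["contact_force"].round(2),"M",s["torque"].round(2),s["finger_gap"].round(1),np.abs(s["joint_vel"]).max().round(3))
E
python3 - <<'E'
from h import *
show();print(rowto(binpt(-12,0,245),-3.3,-1))
E
```

```text
Traceback (most recent call last):
  File "h.py", line 38, in show
    s=arm.get_state(); print(round(s["clock"],2),"bin",inbin(s["ee_pos"]),"w",s["ee_pos"].round(1),"F",s["contact_force"].round(2),"M",s["torque"].round(2),s["finger_gap"].round(1),np.abs(s["joint_vel"]).max().round(3))
                                                                                                                                                            ^^^^^^^^^^^^^^^^^^^^^
AttributeError: 'float' object has no attribute 'round'
```

```bash
sed -i 's/s\["finger_gap"\].round(1)/round(s["finger_gap"],1)/' h.py
python3 - <<'E'
from h import *
show();print(rowto(binpt(-12,0,245),-3.3,-1))
E
```

```text
5.85 bin [-98.19  -8.5  329.43] w [499.6  13.9 329.4] F [-0.34 -0.24 -1.27] M [ 0.01  0.02 -0.03] 15.4 0.005
[-0.0285, -0.1466, 0.0227, -0.0862, 0.0844, -0.0088]
```

Call:
{"name": "send_rows", "arguments": {
  "targets": [
    [0,0,0,-0.04,0.02,-0.0088,0],
    [0,0,0,-0.08,0.06,-0.0088,0],
    [0,0,0,-0.0862,0.084,-0.0088,0],
    [0,0,0,-0.0862,0.084,-0.0088,0],
    [0,0,0,-0.0862,0.084,-0.0088,0],
    [0,0,0,-0.0862,0.084,-0.0088,0]
  ]
}}

```text
clock: 6.6
ee_pos: [586.6, 18.8, 247.2]
ee_rot: [-0.02, 0.021, 0.707, -0.707]
contact_force: [0.6, 0.2, -0.8]
finger_gap: 15.7
```

```bash
python3 - <<'E'
from h import *
show();print(rowto(binpt(-12,0,160),-3.3,-1),rowto(binpt(-12,0,142),-3.3,-1))
E
```

```text
6.6 bin [-11.59   1.48 247.16] w [586.6  18.8 247.2] F [ 0.62  0.18 -0.76] M [ 0.04 -0.01 -0.03] 15.7 0.005
[0.0053, -0.0509, -0.1233, 0.0006, 0.0872, 0.0015] [0.0053, -0.0509, -0.1233, 0.0006, 0.1052, 0.0015]
```

Call:
{"name": "send_rows", "arguments": {
  "targets": [
    [0,0,0,0.0006,0.03,0.0015,0],
    [0,0,0,0.0006,0.06,0.0015,0],
    [0,0,0,0.0006,0.08,0.0015,0],
    [0,0,0,0.0006,0.09,0.0015,0],
    [0,0,0,0.0006,0.097,0.0015,0],
    [0,0,0,0.0006,0.1,0.0015,0],
    [0,0,0,0.0006,0.1,0.0015,0]
  ]
}}

```text
clock: 7.48
ee_pos: [586.0, 17.6, 146.0]
ee_rot: [0.02, -0.021, -0.707, 0.707]
contact_force: [0.5, 0.3, -0.9]
finger_gap: 15.4
```

```bash
python3 - <<'E'
from h import *
show();print(rowto(binpt(-12,0,142),-3.3,-1))
E
```

```text
7.47 bin [-12.17   0.17 145.98] w [586.   17.6 146. ] F [ 0.46  0.35 -0.85] M [-0.01 -0.02  0.02] 15.4 0.004
[0.0007, -0.0334, -0.0316, -0.0002, 0.004, 0.0002]
```

Call:
{"name": "send_rows", "arguments": {
  "targets": [
    [0,0,0,0,0.004,0,0],
    [0,0,0,0,0.0045,0,0],
    [0,0,0,-0.004,0.0045,0,0],
    [0,0,0,-0.008,0.0045,0,0],
    [0,0,0,-0.011,0.0045,0,0],
    [0,0,0,-0.013,0.0045,0,0],
    [0,0,0,-0.013,0.0045,0,0]
  ]
}}

```text
clock: 8.35
ee_pos: [598.8, 16.8, 141.0]
ee_rot: [-0.021, 0.021, 0.707, -0.707]
contact_force: [0.1, 0.1, -1.1]
finger_gap: 15.7
```

```bash
python3 - <<'E'
from h import *
show();print(rowto(binpt(10,0,141.7),-3.3,-1))
E
```

```text
8.35 bin [7.1000e-01 1.4000e-01 1.4104e+02] w [598.8  16.8 141. ] F [ 0.09  0.14 -1.06] M [0.09 0.04 0.02] 15.7 0.006
[0.0004, -0.0383, 0.004, -0.0093, -0.0007, 0.0001]
```

Call:
{"name": "send_rows", "arguments": {
  "targets": [
    [0,0,0,-0.003,0,0,0],
    [0,0,0,-0.006,0,0,0],
    [0,0,0,-0.008,0,0,0],
    [0,0,0,-0.009,0,0,0],
    [0,0,0,-0.009,0,0,0]
  ]
}}

```text
clock: 8.98
ee_pos: [607.7, 16.2, 141.1]
ee_rot: [0.021, -0.021, -0.707, 0.707]
contact_force: [-0.2, -0.1, -2.2]
finger_gap: 15.8
```

```bash
python3 - <<'E'
from h import *
show()
E
```

```text
8.97 bin [9.6400e+00 1.0000e-01 1.4107e+02] w [607.7  16.2 141.1] F [-0.22 -0.09 -2.22] M [ 0.05 -0.03 -0.  ] 15.8 0.004
```

Call:
{"name": "send_rows", "arguments": {
  "targets": [
    [0,0,0,0,-0.004,0,0],
    [0,0,0,0,-0.009,0,0],
    [0,0,0,0,-0.0125,0,0],
    [0,0,0,0,-0.014,0,0],
    [0,0,0,0,-0.014,0,0],
    [0,0,0,0.001,-0.014,0,0],
    [0,0,0,0.002,-0.014,0,0],
    [0,0,0,0.003,-0.014,0,0],
    [0,0,0,0.004,-0.014,0,0]
  ]
}}

```text
clock: 10.1
ee_pos: [603.6, 16.6, 155.1]
ee_rot: [-0.021, 0.021, 0.707, -0.707]
contact_force: [-0.5, -0.4, -1.8]
finger_gap: 15.9
```

```bash
python3 - <<'E'
from h import *
show()
E
```

```text
10.1 bin [  5.54   0.18 155.06] w [603.6  16.6 155.1] F [-0.48 -0.37 -1.8 ] M [ 0.03 -0.07  0.03] 15.9 0.017
```

Call:
{"name": "send_rows", "arguments": {
  "targets": [
    [0,0,0,0.0015,0,0,0],
    [0,0,0,0.003,0,0,0],
    [0,0,0,0.0045,0,0,0],
    [0,0,0,0.006,0,0,0],
    [0,0,0,0.0075,0,0,0],
    [0,0,0,0.0085,0,0,0],
    [0,0,0,0.0085,0,0,0]
  ]
}}

```text
clock: 10.98
ee_pos: [595.1, 17.0, 155.1]
ee_rot: [0.021, -0.02, -0.707, 0.707]
contact_force: [0.9, -0.3, -2.3]
finger_gap: 15.5
```

```bash
python3 - <<'E'
from h import *
show()
p,d,c=grab("wrist"); cv2.imwrite("pics/w4.png",cv2.resize(p[100:330,200:440,::-1],None,fx=2.5,fy=2.5)); np.savez("w4.npz",p=p,d=d,c=np.array(c,dtype=object))
P=cloud(d,c); q=P[...,:2]-[598.1,16.7]; a=np.radians(-3.3); bx=q@[np.cos(a),np.sin(a)]; by=q@[-np.sin(a),np.cos(a)];Z=P[...,2]
m=(Z>43)&(Z<50)&(abs(by)<23)&(abs(bx)<49); print("lid x",np.percentile(bx[m],[1,99]),m.sum())
m=(Z>68)&(Z<90)&(abs(bx)<40)&(abs(by)<23); 
for b0 in range(-21,22,3):
    k=m&(abs(by-b0)<1.5); print(b0,k.sum(),np.round([np.median(bx[k]),np.median(Z[k])],1) if k.any() else "")
E
```

```text
10.97 bin [ -3.02   0.16 155.09] w [595.1  17.  155.1] F [ 0.86 -0.3  -2.34] M [ 0.06 -0.04  0.01] 15.5 0.002
lid x [-11.8572922   41.57704823] 3256
-21 30 [ 9.1 79.8]
-18 35 [ 8.5 80. ]
-15 36 [ 8.5 80.2]
-12 31 [ 9.1 80.3]
-9 119 [ 9.5 78.9]
-6 91 [ 8.8 78.1]
-3 57 [ 6.1 79.8]
0 72 [ 3.4 79.9]
3 53 [ 5.8 79.7]
6 90 [ 8.3 77.8]
9 120 [ 8.7 78.4]
12 31 [ 8.3 80.3]
15 34 [ 8.5 80.5]
18 29 [ 8.4 80.4]
21 27 [ 8.7 80.7]
```

View pics/w4.png

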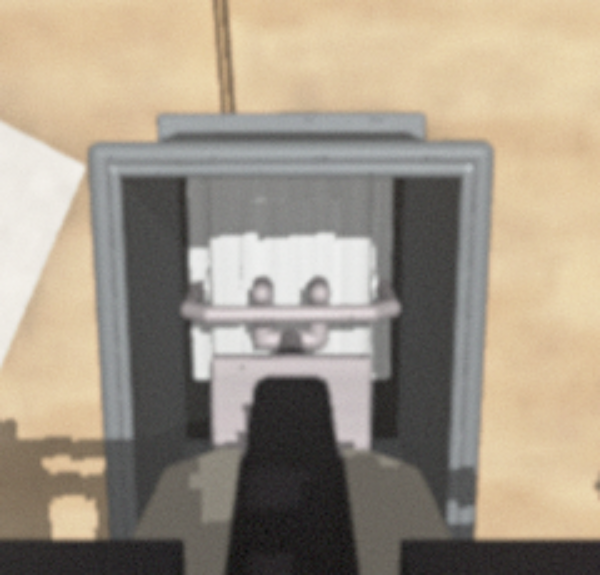

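The crop shows the wire crossing in front of the stem, with both tine tips up beyond it at (262,290) and (318,290). The handle is now nearly upright, so I lift gently.

Call:
{"name": "send_rows", "arguments": {
  "targets": [
    [0,0,0,0,-0.0015,0,0],
    [0,0,0,0,-0.003,0,0],
    [0,0,0,0,-0.0045,0,0],
    [0,0,0,0,-0.006,0,0],
    [0,0,0,0,-0.007,0,0],
    [0,0,0,0,-0.008,0,0],
    [0,0,0,0,-0.009,0,0],
    [0,0,0,0,-0.01,0,0]
  ]
}}

```text
clock: 12.02
ee_pos: [595.1, 17.0, 165.0]
ee_rot: [0.021, -0.02, -0.707, 0.707]
contact_force: [-0.8, 0.3, -4.3]
finger_gap: 15.5
```

```bash
python3 - <<'E'
from h import *
show()
E
```

```text
12.03 bin [-3.0000e+00  8.0000e-02  1.6501e+02] w [595.1  17.  165. ] F [-0.76  0.32 -4.3 ] M [ 0.06  0.   -0.02] 15.5 0.017
```

Call:
{"name": "send_rows", "arguments": {
  "targets": [
    [0,0,0,0,-0.002,0,0],
    [0,0,0,0,-0.004,0,0],
    [0,0,0,0,-0.006,0,0],
    [0,0,0,0,-0.008,0,0],
    [0,0,0,0,-0.01,0,0],
    [0,0,0,0,-0.012,0,0],
    [0,0,0,0,-0.014,0,0],
    [0,0,0,0,-0.016,0,0],
    [0,0,0,0,-0.018,0,0],
    [0,0,0,0,-0.018,0,0]
  ]
}}

```text
clock: 13.28
ee_pos: [595.3, 17.0, 183.3]
ee_rot: [-0.02, 0.021, 0.707, -0.707]
contact_force: [0.1, -0.0, -3.4]
finger_gap: 15.5
```

```bash
python3 - <<'E'
from h import *
show()
p,d,c=grab("wrist"); cv2.imwrite("pics/w5.png",cv2.resize(p[100:330,200:440,::-1],None,fx=2.5,fy=2.5)); np.savez("w5.npz",p=p,d=d,c=np.array(c,dtype=object))
P=cloud(d,c); q=P[...,:2]-[598.1,16.7]; a=np.radians(-3.3); bx=q@[np.cos(a),np.sin(a)]; by=q@[-np.sin(a),np.cos(a)];Z=P[...,2]
m=(Z>55)&(Z<80)&(abs(by)<27)&(abs(bx)<49); Q=np.c_[bx[m],by[m],np.ones(m.sum())]
zz=Z[m]
for _ in range(6):
    s=np.linalg.lstsq(Q,zz,rcond=None)[0]; r=zz-Q@s; k=abs(r)<3; Q,zz=Q[k],zz[k]
print("lid plane slopes,z0",s,len(zz),"x",np.percentile(Q[:,0],[1,99]),"y",np.percentile(Q[:,1],[1,99]))
E
```

```text
13.28 bin [-2.8100e+00  1.7000e-01  1.8327e+02] w [595.3  17.  183.3] F [ 0.06 -0.02 -3.41] M [0.07 0.03 0.02] 15.5 0.004
lid plane slopes,z0 [2.43910549e-03 3.78632303e-03 6.77928706e+01] 3772 x [-13.53938083  44.08821118] y [-24.66492604  25.0365213 ]
```

The tin hangs level: the lid plane is at z=67.8 with slopes under 0.4%, so the tin is 22 mm off the ledges. I raise it out.

Call:
{"name": "send_rows", "arguments": {
  "targets": [
    [0,0,0,0,-0.002,0,0],
    [0,0,0,0,-0.006,0,0],
    [0,0,0,0,-0.012,0,0],
    [0,0,0,0,-0.02,0,0],
    [0,0,0,0,-0.028,0,0],
    [0,0,0,0,-0.036,0,0],
    [0,0,0,0,-0.044,0,0],
    [0,0,0,0,-0.052,0,0],
    [0,0,0,0,-0.06,0,0],
    [0,0,0,0,-0.068,0,0]
  ]
}}

```text
clock: 14.58
ee_pos: [595.2, 17.0, 251.6]
ee_rot: [0.021, -0.021, -0.707, 0.707]
contact_force: [0.6, -0.5, -3.9]
finger_gap: 15.6
```

Call:
{"name": "send_rows", "arguments": {
  "targets": [
    [0,0,0,0,-0.008,0,0],
    [0,0,0,0,-0.016,0,0],
    [0,0,0,0,-0.024,0,0],
    [0,0,0,0,-0.032,0,0],
    [0,0,0,0,-0.04,0,0],
    [0,0,0,0,-0.048,0,0],
    [0,0,0,0,-0.054,0,0],
    [0,0,0,0,-0.058,0,0],
    [0,0,0,0,-0.06,0,0],
    [0,0,0,0,-0.06,0,0]
  ]
}}

```text
clock: 15.82
ee_pos: [595.2, 17.0, 311.1]
ee_rot: [0.021, -0.021, -0.707, 0.707]
contact_force: [0.0, -0.1, -3.6]
finger_gap: 16.2
```

```bash
python3 - <<'E'
from h import *
show()
p,d,c=grab("wrist"); np.savez("w6.npz",p=p,d=d,c=np.array(c,dtype=object))
P=cloud(d,c); Z=P[...,2]; t=arm.get_state()["ee_pos"]
m=(Z>170)&(Z<210)&(np.hypot(P[...,0]-t[0]-10,P[...,1]-t[1])<50); print("lid z pct",np.percentile(Z[m],[5,50,95]),m.sum(), P[m].min(0),P[m].max(0))
T,D,C=grab("top"); np.savez("t6.npz",p=T,d=D,c=np.array(C,dtype=object))
pp=np.load("top0.npz",allow_pickle=True); p0,d0,c0=pp["p"],pp["d"],pp["c"].item()
m=(p0.max(2)<60).astype(np.uint8); n,l,s,_=cv2.connectedComponentsWithStats(m); i=l[248,231]; cn=max(cv2.findContours((l==i).astype(np.uint8),0,2)[0],key=cv2.contourArea); r=cv2.minAreaRect(cn); b=cv2.boxPoints(r); W=onplane(c0,b[:,0],b[:,1],4.0); print("mat corners",W.round(1).tolist(),W.mean(0))
m=((p.max(2)<60)&(abs(Z-4)<8)).astype(np.uint8); n,l,s,ce=cv2.connectedComponentsWithStats(m); j=[k for k in range(1,n) if s[k,4]>800]; 
for k in j: print(s[k],P[l==k].mean(0),cv2.minAreaRect(P[l==k][:,:2].astype(np.float32)))
print("mat move",rowto([475.7,256,313],8,-1))
E
```

```text
15.82 bin [-2.9200e+00  1.5000e-01  3.1106e+02] w [595.2  17.  311.1] F [ 0.03 -0.12 -3.56] M [ 0.03  0.02 -0.05] 16.2 0.004
lid z pct [175.8032563  195.28684042 196.88423443] 5040 [569.78304416 -17.40203712 170.08711975] [644.02370208  50.88423248 209.97990208]
mat corners [[540.6, 330.8, 4.0], [556.0, 202.9, 4.0], [427.5, 183.9, 4.0], [412.1, 309.6, 4.0]] [484.07049552 256.80664543   4.        ]
[  97  254  105   76 4168] [466.37064193 256.15086704   4.69413515] ((474.89398193359375, 255.54132080078125), (102.27043151855469, 126.26187133789062), 8.719907760620117)
mat move [-0.0024, -11.3304, 0.0309, 0.1331, -0.0021, -0.2317]
```

```bash
python3 - <<'E'
from h import *
print("mat move",rowto([475,257,311],-3.3,-1))
E
```

```text
mat move [-0.0055, -0.0304, 0.0304, 0.1338, -0.0001, -0.2326]
```

Call:
{"name": "send_rows", "arguments": {
  "targets": [
    [0,0,0,0.001,0,-0.002,0],
    [0,0,0,0.0035,0,-0.006,0],
    [0,0,0,0.007,0,-0.012,0],
    [0,0,0,0.0115,0,-0.02,0],
    [0,0,0,0.017,0,-0.03,0],
    [0,0,0,0.0242,0,-0.042,0],
    [0,0,0,0.0322,0,-0.056,0],
    [0,0,0,0.0403,0,-0.07,0],
    [0,0,0,0.0483,0,-0.084,0],
    [0,0,0,0.0564,0,-0.098,0]
  ]
}}

```text
clock: 17.18
ee_pos: [544.1, 119.2, 311.2]
ee_rot: [-0.02, 0.021, 0.707, -0.707]
contact_force: [0.6, 0.3, -4.0]
finger_gap: 15.6
```

Call:
{"name": "send_rows", "arguments": {
  "targets": [
    [0,0,0,0.008,0,-0.014,0],
    [0,0,0,0.0161,0,-0.028,0],
    [0,0,0,0.0242,0,-0.042,0],
    [0,0,0,0.0322,0,-0.056,0],
    [0,0,0,0.0403,0,-0.07,0],
    [0,0,0,0.0483,0,-0.084,0],
    [0,0,0,0.0564,0,-0.098,0],
    [0,0,0,0.0632,0,-0.11,0],
    [0,0,0,0.069,0,-0.12,0],
    [0,0,0,0.073,0,-0.127,0]
  ]
}}

```text
clock: 18.42
ee_pos: [478.8, 249.8, 311.1]
ee_rot: [-0.02, 0.02, 0.707, -0.707]
contact_force: [0.1, 0.3, -4.2]
finger_gap: 15.6
```

Call:
{"name": "send_rows", "arguments": {
  "targets": [
    [0,0,0,0.0025,0,-0.0045,0],
    [0,0,0,0.004,0,-0.007,0],
    [0,0,0,0.0045,0,-0.0078,0],
    [0,0,0,0.0045,0.004,-0.0078,0],
    [0,0,0,0.0045,0.012,-0.0078,0],
    [0,0,0,0.0045,0.022,-0.0078,0],
    [0,0,0,0.0045,0.034,-0.0078,0],
    [0,0,0,0.0045,0.046,-0.0078,0],
    [0,0,0,0.0045,0.058,-0.0078,0],
    [0,0,0,0.0045,0.07,-0.0078,0]
  ]
}}

```text
clock: 19.68
ee_pos: [475.0, 257.2, 240.2]
ee_rot: [0.021, -0.02, -0.707, 0.707]
contact_force: [0.5, 0.7, -3.7]
finger_gap: 15.9
```

Call:
{"name": "send_rows", "arguments": {
  "targets": [
    [0,0,0,0,0.01,0,0],
    [0,0,0,0,0.02,0,0],
    [0,0,0,0,0.03,0,0],
    [0,0,0,0,0.038,0,0],
    [0,0,0,0,0.045,0,0],
    [0,0,0,0,0.05,0,0],
    [0,0,0,0,0.055,0,0],
    [0,0,0,0,0.058,0,0],
    [0,0,0,0,0.06,0,0],
    [0,0,0,0,0.06,0,0]
  ]
}}

```text
clock: 20.92
ee_pos: [475.1, 257.2, 181.1]
ee_rot: [0.021, -0.021, -0.707, 0.707]
contact_force: [-0.7, 0.1, -4.1]
finger_gap: 15.9
```

```bash
python3 - <<'E'
from h import *
show()
t=arm.get_state()["ee_pos"]
p,d,c=grab("wrist"); cv2.imwrite("pics/w7.png",p[...,::-1]); np.savez("w7.npz",p=p,d=d,c=np.array(c,dtype=object))
P=cloud(d,c); q=P[...,:2]-t[:2]; a=np.radians(-3.3); bx=q@[np.cos(a),np.sin(a)]; by=q@[-np.sin(a),np.cos(a)];Z=P[...,2]
zt=t[2]-115.5
m=(abs(Z-zt)<12)&(abs(by)<45)&(abs(bx-9)<55); Q=np.c_[bx[m],by[m],np.ones(m.sum())]; zz=Z[m]
for _ in range(6):
    s=np.linalg.lstsq(Q,zz,rcond=None)[0]; r=zz-Q@s; k=abs(r)<3; Q,zz=Q[k],zz[k]
print("expected lid z",zt,"lid plane",s,len(zz),"x",np.percentile(Q[:,0],[1,99]),"y",np.percentile(Q[:,1],[1,99]))
E
```

```text
20.93 bin [-136.66  233.03  181.05] w [475.1 257.2 181.1] F [-0.72  0.13 -4.06] M [ 0.02  0.06 -0.04] 15.9 0.003
expected lid z 65.55317344134664 lid plane [1.36604053e-05 3.57680764e-03 6.56679725e+01] 3871 x [-10.76002557  47.6221178 ] y [-24.86948525  24.96315698]
```

View pics/w7.png

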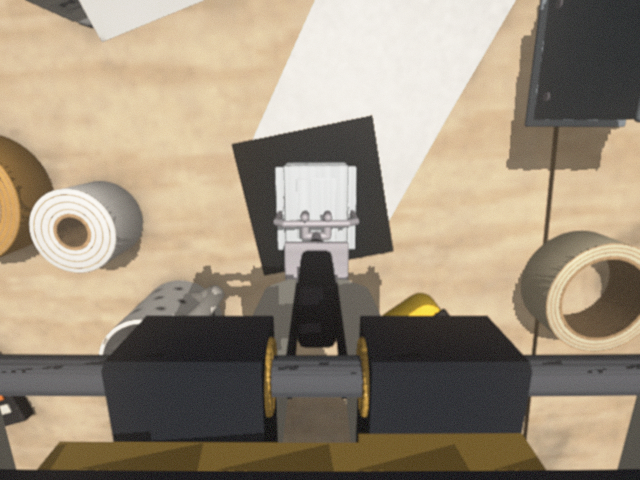

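The tin hangs level over the mat's middle at (316,205), with its lid at 65.7, so there are about 32 mm to go. I lower it slowly.

Call:
{"name": "send_rows", "arguments": {
  "targets": [
    [0,0,0,0,0.004,0,0],
    [0,0,0,0,0.009,0,0],
    [0,0,0,0,0.014,0,0],
    [0,0,0,0,0.019,0,0],
    [0,0,0,0,0.023,0,0],
    [0,0,0,0,0.026,0,0],
    [0,0,0,0,0.028,0,0],
    [0,0,0,0,0.029,0,0],
    [0,0,0,0,0.03,0,0],
    [0,0,0,0,0.0305,0,0]
  ]
}}

```text
clock: 22.22
ee_pos: [475.1, 257.2, 150.6]
ee_rot: [0.021, -0.021, -0.707, 0.707]
contact_force: [-0.3, 0.0, -3.5]
finger_gap: 15.8
```

Call:
{"name": "send_rows", "arguments": {
  "targets": [
    [0,0,0,0,0.0005,0,0],
    [0,0,0,0,0.001,0,0],
    [0,0,0,0,0.0015,0,0],
    [0,0,0,0,0.002,0,0],
    [0,0,0,0,0.0025,0,0],
    [0,0,0,0,0.003,0,0],
    [0,0,0,0,0.0035,0,0],
    [0,0,0,0,0.004,0,0],
    [0,0,0,0,0.0045,0,0]
  ]
}}

```text
clock: 23.35
ee_pos: [475.1, 257.2, 146.1]
ee_rot: [0.021, -0.021, -0.707, 0.707]
contact_force: [-0.3, 0.0, -1.3]
finger_gap: 16.0
```

```bash
python3 - <<'E'
from h import *
show()
E
```

```text
23.35 bin [-136.66  233.02  146.06] w [475.1 257.2 146.1] F [-0.28  0.05 -1.26] M [-0.   -0.01 -0.01] 16.0 0.01
```

Call:
{"name": "send_rows", "arguments": {
  "targets": [
    [0,0,0,-0.001,0.001,0,0],
    [0,0,0,-0.002,0.002,0,0],
    [0,0,0,-0.002,0.005,0,0],
    [0,0,0,-0.002,0.008,0,0],
    [0,0,0,-0.002,0.011,0,0],
    [0,0,0,-0.002,0.012,0,0],
    [0,0,0,-0.002,0.012,0,0]
  ]
}}

```text
clock: 24.22
ee_pos: [477.0, 257.1, 134.0]
ee_rot: [0.021, -0.02, -0.707, 0.707]
contact_force: [0.1, 0.5, -1.4]
finger_gap: 15.6
```

Call:
{"name": "send_rows", "arguments": {
  "targets": [
    [0,0,0,0.002,0,0,0],
    [0,0,0,0.005,0,0,0],
    [0,0,0,0.009,0,0,0],
    [0,0,0,0.014,0,0,0],
    [0,0,0,0.019,0,0,0],
    [0,0,0,0.025,0,0,0],
    [0,0,0,0.03,0,0,0],
    [0,0,0,0.03,0,0,0]
  ]
}}

```text
clock: 25.22
ee_pos: [446.7, 258.9, 134.2]
ee_rot: [0.02, -0.02, -0.707, 0.707]
contact_force: [-0.1, -0.0, -1.8]
finger_gap: 15.6
```

```bash
python3 - <<'E'
from h import *
show()
p,d,c=grab("wrist"); cv2.imwrite("pics/w8.png",cv2.resize(p[60:330,180:460,::-1],None,fx=2,fy=2))
E
```

```text
25.23 bin [-165.09  233.08  134.16] w [446.7 258.9 134.2] F [-0.12 -0.04 -1.82] M [ 0.02 -0.01  0.01] 15.6 0.012
```

View pics/w8.png

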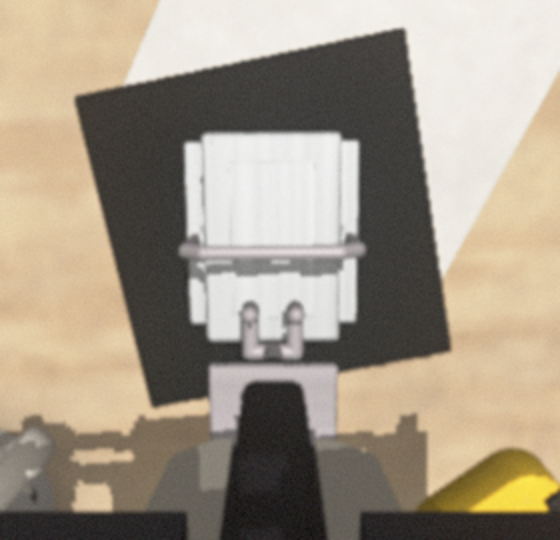

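The crop shows the tin flat in the mat's middle. The wire at (270,250) is free, and the hook at (270,330) is clear behind it, so I retreat upward.

Call:
{"name": "send_rows", "arguments": {
  "targets": [
    [0,0,0,0,-0.015,0,0],
    [0,0,0,0,-0.05,0,0],
    [0,0,0,0,-0.1,0,0],
    [0,0,0,0,-0.15,0,0],
    [0,0,0,0,-0.185,0,0],
    [0,0,0,0,-0.19,0,0],
    [0,0,0,0,-0.19,0,0]
  ]
}}

```text
clock: 26.15
ee_pos: [446.9, 258.5, 324.1]
ee_rot: [0.021, -0.021, -0.707, 0.707]
contact_force: [-0.1, 0.1, -2.1]
finger_gap: 15.9
```

```bash
python3 - <<'E'
from h import *
show(); print(rowto([500,0,325],-8,-1),rowto([462.7,-267.7,325],-13.33,-1))
E
```

```text
26.15 bin [-164.85  232.69  324.07] w [446.9 258.5 324.1] F [-0.13  0.1  -2.14] M [-0.   -0.02  0.05] 15.9 0.024
[-0.0066, 4.6543, -0.0056, -0.0681, -0.0009, 0.255] [-0.0063, 9.9843, -0.0059, -0.0465, -0.0009, 0.5244]
```

Call:
{"name": "send_rows", "arguments": {
  "targets": [
    [0,0,0,-0.02,0,0.04,0],
    [0,1,0,-0.035,0,0.09,0],
    [0,2,0,-0.05,0,0.14,0],
    [0,3,0,-0.06,0,0.19,0],
    [0,4.5,0,-0.068,0,0.245,0],
    [0,6,0,-0.066,0,0.3,0],
    [0,7,0,-0.063,0,0.35,0],
    [0,8,0,-0.058,0,0.4,0],
    [0,9,0,-0.053,0,0.45,0],
    [0,10,0,-0.049,0,0.5,0]
  ]
}}

```text
clock: 27.4
ee_pos: [465.8, -244.4, 322.5]
ee_rot: [-0.083, 0.081, 0.703, -0.702]
contact_force: [-0.0, 0.3, -0.7]
finger_gap: 15.9
```

```bash
python3 - <<'E'
from h import *
show(); print(rowto([462.7,-267.7,325],-13.33,-1))
E
```

```text
27.4 bin [-117.08 -268.29  322.48] w [ 465.8 -244.4  322.5] F [-0.03  0.32 -0.73] M [-0.01 -0.03 -0.  ] 15.9 0.687
[0.0199, -0.0267, 0.1656, -0.0024, -0.0025, 0.0234]
```

Call:
{"name": "send_rows", "arguments": {
  "targets": [
    [0,0,0,0,0,0.02,0],
    [0,0,0,0,0,0.02,0],
    [0,0,0,0,0,0.02,0],
    [0,0,0,0,0,0.02,0]
  ]
}}

```text
clock: 27.9
ee_pos: [462.7, -261.2, 323.8]
ee_rot: [-0.082, 0.081, 0.703, -0.702]
contact_force: [0.9, 0.9, -0.7]
finger_gap: 15.6
```

```bash
python3 - <<'E'
from h import *
show(); print(rowto([462.7,-267.7,325],-13.33,-1),rowto([462.7,-267.7,153],-13.33,-1))
p,d,c=grab("wrist"); P=cloud(d,c); Z=P[...,2]; t=arm.get_state()["ee_pos"]
def rect(m,lab):
    n,l,s,_=cv2.connectedComponentsWithStats(m.astype(np.uint8)); i=1+np.argmax(s[1:,4]); m=l==i
    Q=P[m]; r=cv2.minAreaRect(Q[:,:2].astype(np.float32)); print(lab,len(Q),np.round(r[0],1),np.round(r[1],1),round(r[2],1),np.median(Q[:,2]))
rect((abs(Z-130.5)<4)&(np.hypot(P[...,0]-540,P[...,1]+286)<70),"fork")
rect((abs(Z-(t[2]-10.6))<3)&(np.hypot(P[...,0]-t[0],P[...,1]-t[1])<40),"collar")
E
```

```text
27.9 bin [-119.18 -285.27  323.76] w [ 462.7 -261.2  323.8] F [ 0.92  0.88 -0.75] M [ 0.05 -0.05 -0.01] 15.6 0.005
[0.0263, 0.1145, 0.0371, -0.0015, -0.0012, 0.0063] [0.0263, 0.1145, 0.0371, -0.0016, 0.1708, 0.0064]
fork 4839 [ 542.  -286.5] [64.2 73.7] 76.7 130.3156894282751
collar 1468 [ 469.2 -263.1] [34.1 22.2] 76.6 313.43816677345495
```

Call:
{"name": "send_rows", "arguments": {
  "targets": [
    [0,0,0,-0.0015,0.03,0.0064,0],
    [0,0,0,-0.0015,0.08,0.0064,0],
    [0,0,0,-0.0015,0.13,0.0064,0],
    [0,0,0,-0.0015,0.16,0.0064,0],
    [0,0,0,-0.0015,0.17,0.0064,0],
    [0,0,0,-0.0015,0.17,0.0064,0],
    [0,0,0,-0.0015,0.17,0.0064,0]
  ]
}}

```text
clock: 28.82
ee_pos: [463.2, -269.5, 155.4]
ee_rot: [0.081, -0.083, -0.702, 0.703]
contact_force: [0.5, 0.2, -1.6]
finger_gap: 15.5
```

```bash
python3 - <<'E'
from h import *
show(); print(rowto([530.8,-283.8,152],-13.33,-1))
E
```

```text
28.82 bin [-118.18 -293.46  155.4 ] w [ 463.2 -269.5  155.4] F [ 0.49  0.17 -1.56] M [0.07 0.   0.07] 15.5 0.006
[-0.0273, 0.0066, -0.1233, -0.069, 0.0036, -0.0016]
```

Call:
{"name": "send_rows", "arguments": {
  "targets": [
    [0,0,0,0,0.003,-0.0016,0],
    [0,0,0,-0.012,0.003,-0.0016,0],
    [0,0,0,-0.024,0.003,-0.0016,0],
    [0,0,0,-0.029,0.003,-0.0016,0],
    [0,0,0,-0.029,0.003,-0.0016,0]
  ]
}}

```text
clock: 29.45
ee_pos: [491.4, -274.3, 150.9]
ee_rot: [-0.082, 0.082, 0.702, -0.702]
contact_force: [-1.0, 0.1, -2.4]
finger_gap: 15.7
```

```bash
python3 - <<'E'
from h import *
show(); print(rowto([530.8,-283.8,152],-13.33,-1))
E
```

```text
29.45 bin [ -89.82 -296.67  150.89] w [ 491.4 -274.3  150.9] F [-1.01  0.1  -2.44] M [0.08 0.02 0.04] 15.7 0.021
[0.0037, 0.0119, 0.012, -0.0406, -0.0011, 0.0002]
```

Call:
{"name": "send_rows", "arguments": {
  "targets": [
    [0,0,0,-0.008,-0.001,0,0],
    [0,0,0,-0.018,-0.001,0,0],
    [0,0,0,-0.028,-0.001,0,0],
    [0,0,0,-0.036,-0.001,0,0],
    [0,0,0,-0.0405,-0.001,0,0],
    [0,0,0,-0.0405,-0.001,0,0]
  ]
}}

```text
clock: 30.2
ee_pos: [530.5, -283.6, 151.9]
ee_rot: [-0.082, 0.082, 0.702, -0.702]
contact_force: [-1.1, 0.0, -2.1]
finger_gap: 15.7
```

```bash
python3 - <<'E'
from h import *
show(); print(rowto([530.8,-283.8,144.6],-13.33,-1))
E
```

```text
30.2 bin [ -50.18 -303.74  151.93] w [ 530.5 -283.6  151.9] F [-1.07  0.05 -2.13] M [0.03 0.12 0.  ] 15.7 0.014
[0.0021, 0.0057, 0.015, -0.0003, 0.0073, 0.0001]
```

Aligned in the slot with no side force. I lower, then open.

Call:
{"name": "send_rows", "arguments": {
  "targets": [
    [0,0,0,0,0.003,0,0],
    [0,0,0,0,0.005,0,0],
    [0,0,0,0,0.0063,0,0],
    [0,0,0,0,0.0071,0,0],
    [0,0,0,0,0.0071,0,0]
  ]
}}

```text
clock: 30.82
ee_pos: [530.3, -283.7, 145.0]
ee_rot: [0.082, -0.082, -0.702, 0.702]
contact_force: [0.2, 0.2, -1.9]
finger_gap: 15.8
```

Call:
{"name": "send_rows", "arguments": {
  "targets": [
    [0,0,0,0,0,0,0.02],
    [0,0,0,0,0,0,0.03],
    [0,0,0,0,0,0,0.045],
    [0,0,0,0,0,0,0.06],
    [0,0,0,0,0,0,0.06]
  ]
}}

```text
clock: 31.45
ee_pos: [530.3, -283.7, 145.0]
ee_rot: [0.082, -0.082, -0.702, 0.702]
contact_force: [-0.2, 0.3, 0.2]
finger_gap: 55.4
```

Call:
{"name": "send_rows", "arguments": {
  "targets": [
    [0,0,0,0,-0.02,0,0.06],
    [0,0,0,0,-0.06,0,0.06],
    [0,0,0,0,-0.11,0,0.06],
    [0,0,0,0.03,-0.16,0,0.06],
    [0,0,0,0.055,-0.185,0,0.06],
    [0,0,0,0.055,-0.185,0,0.06],
    [0,0,0,0.055,-0.185,0,0.06],
    [0,0,0,0.055,-0.185,0,0.06]
  ]
}}

```text
clock: 32.45
ee_pos: [477.1, -270.8, 328.6]
ee_rot: [-0.083, 0.081, 0.703, -0.702]
contact_force: [0.4, -1.0, -0.1]
finger_gap: 60.2
```

```bash
python3 - <<'E'
from h import *
show()
p,d,c=grab("wrist"); P=cloud(d,c); Z=P[...,2]; cv2.imwrite("pics/w9.png",p[...,::-1])
def rect(m,lab,P=P):
    n,l,s,_=cv2.connectedComponentsWithStats(m.astype(np.uint8)); i=1+np.argmax(s[1:,4]); m=l==i
    Q=P[m]; r=cv2.minAreaRect(Q[:,:2].astype(np.float32)); print(lab,len(Q),np.round(r[0],1),np.round(r[1],1),round(r[2],1),np.percentile(Q[:,2],[5,50,95]).round(1))
rect((Z>175)&(Z<200)&(np.hypot(P[...,0]-540,P[...,1]+286)<70),"handle")
T,D,C=grab("top"); Q=cloud(D,C); z=Q[...,2]; cv2.imwrite("pics/t9.png",cv2.resize(T[140:320,190:450,::-1],None,fx=3,fy=3))
rect((z>26)&(z<45)&(np.hypot(Q[...,0]-484,Q[...,1]-256)<60),"tin lid",Q)
E
```

```text
32.45 bin [-104.21 -293.96  328.6 ] w [ 477.1 -270.8  328.6] F [ 0.43 -1.   -0.14] M [ 0.05 -0.02  0.02] 60.2 0.004
handle 650 [ 530.1 -284. ] [15.  27.7] 77.1 [186.  188.1 189.4]
tin lid 235 [467.3 255.3] [58.  43.8] 81.3 [28.3 33.3 39. ]
```

View pics/t9.png

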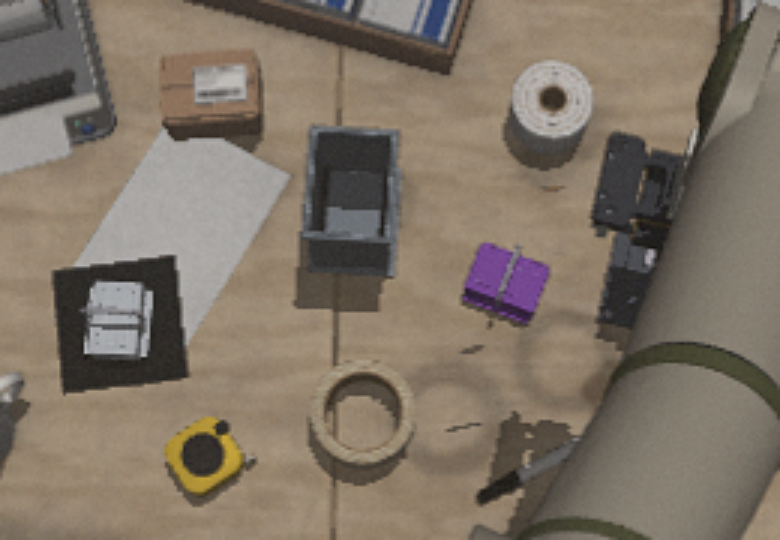

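The top view shows the bin empty, the tin upright at (118,320) in the mat's middle (121,325), and nothing else moved. The rod handle is back at its starting place, to 0.6 mm and at the same height. I hand in.

```bash
python3 -c "
from station import arm
print(arm.finish_job())"
```

```text
the job is handed in; nothing more can be done
None
```

I took the rod from its stand, hooked the tin's handle and swung it nearly upright. I then lifted the tin level out of the bin and set it down on the mat. After unhooking, I hung the rod back and handed the job in at about 32.6 s; no verdict was reported.

**Rod:** its handle is within about 0.6 mm of where it started, at the same height (188 mm) and the same yaw.

**Tin:** the top view shows it flat and roughly in the middle of the mat, and the hook was clear of it. The lid's median height is 33.3 mm, where 34 is expected. The computed lid rectangle (centre 467, 255; 58 x 44 mm) disagreed with the mat centre at (484, 257). I put that down to the handle wire hiding part of the lid, because the wrist view before lowering put the tin's centre at about x = 485, and did not measure it again.

**Forces and other things:** the readings between moves never passed about 4.5 N. They do not show peaks within a move. Nothing else looks moved in the last picture, but the carton and part of the stand were hidden by the arm or out of that crop.

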